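Weight down two glued woven panels to dry

TASK

Two freshly glued woven panels, a long and a short one, lie on the green cutting mat and must dry flat where they are. Lay the long pressing board squarely over the long panel and the short one over the short panel, so that each panel is fully covered, then set the long steel bar weight lengthways on the middle of the long board and the short weight on the short board. Set them down, do not drop them; do not shift the panels, and leave the glue bottle, the scissors and the square plywood offcut where they are.

Things in the scene. Friction and masses are not known exactly. Their poses are not given: they have to be found in the camera images.
- panel_long: Long glued panel: dark and light woven paper band on stiff grey board, 136 x 36 mm, 5 mm thick, loose, 50 g. Target of board_long. Origin at the centre of its underside, x along its length, z up. Lies flat at the start on a green cutting mat whose top is 3 mm above the work surface.
- panel_short: Short glued panel, same material, 76 x 36 mm, 5 mm thick, loose, 30 g. Target of board_short. Origin at the centre of its underside, x along its length, z up. Lies flat at the start on a green cutting mat whose top is 3 mm above the work surface.
- board_long: Long pressing board: bare plywood, 160 x 60 mm, 18 mm thick, 110 g, no handle: take it across its 60 mm width. It overlaps the long panel by 12 mm all round. Origin at the centre of its underside, x along its length, z up. Lies flat at the start on a green cutting mat whose top is 3 mm above the work surface.
- board_short: Short pressing board: bare plywood, 100 x 60 mm, 18 mm thick, 70 g, no handle: take it across its 60 mm width. It overlaps the short panel by 12 mm all round. Origin at the centre of its underside, x along its length, z up. Lies flat at the start on a green cutting mat whose top is 3 mm above the work surface.
- weight_long: Long bar weight: bright steel bar 130 x 20 mm, 18 mm high, with a small round knob (15 mm across, top 32.5 mm above the underside) at its middle, about 370 g. It can be taken across the 20 mm width, the knob between the fingers, or by the knob. Origin at the centre of its underside, x along its length, z up. Lies flat at the start on a green cutting mat whose top is 3 mm above the work surface.
- weight_short: Short bar weight: as the long one but 70 x 20 mm, 18 mm high, same knob, about 200 g. Origin at the centre of its underside, x along its length, z up. Lies flat at the start on a green cutting mat whose top is 3 mm above the work surface.
- offcut: Bystander: square plywood offcut 60 x 60 mm, 18 mm thick, too small for either panel. Leave it. Origin at the centre of its underside. Lies flat at the start on a green cutting mat whose top is 3 mm above the work surface.
- glue_bottle: Bystander: round glue bottle standing upright, 50 mm across, 122 mm tall, pale with a yellow band and a red nozzle cap, loose, 110 g. Leave it standing. Origin at the centre of its underside, on the mat.
- scissors: Bystander: scissors with blue handles, 160 mm long, 70 mm across the handles, 9 mm high, lying flat on the mat. Leave them. Origin at the pivot's underside, x towards the tips of the blades.
Things that resemble listed ones, but are neither listed nor needed, are in the scene too. What is shaped like the weight_short but black is not meant.

How it is judged:
By the outcome, as a careful person would: the job done as asked, in the order asked, and still so for the second after the job is handed in, with the robot touching nothing.
It also fails if it takes over 112 s, if anything falls off the work surface, if the arm or the gripper's body presses on something with over 40 N, if the wrist force passes 120 N, or if a joint passes its speed limit or range.

ROBOT

A 6-joint arm with a two-finger parallel gripper is mounted at the origin on the work surface. World frame = base frame: x ahead of the robot, y to its left, z up, the work surface at z = 0. Lengths are in mm, angles in rad, forces in N, time in s.
With the tool pointing down it reaches from about 275 to 750 mm from the base axis. Payload 10.2 kg.
Tool frame: the origin (TCP) lies at the very end of the fingers, on their centre line; the grasp point (between the pads) lies 19 mm behind it; z points along the fingers, y is the direction in which the jaws open and shut (so a half turn about z gives the same grasp; the last joint's range is limited). The gripper opens to 85 mm and grips with 20 to 120 N. Pads are 22 mm wide; open, the fingers measure 114 mm over their backs; the gripper's body (76 mm by 85 mm) begins 54 mm behind the grasp point. The pads swing forward as they close: fully open they stand 13 mm farther back than shut.
Start: joints at [-1.442, 0.313, 1.498, -0, 1.331, -0.223], TCP at [180.896, -492.857, 231.294] pointing down, gripper open.
Joint ranges: [-2.94, 2.94], [-0.97, 2.17], [0.19, 2.56], [-1.23, 4.37], [0.02, 3.11], [-2.88, 2.88]. Speed limits (rad/s): [2.39, 2.39, 3.01, 3.14, 3.14, 3.14].

INTERFACE

Orientations are given as a unit quaternion [w, x, y, z].
In Python, from rig import sensors, imaging, ctrl gives the robot as it stands.
- The arm moves only by the shell command python3 -m creep 'ROWS' [FORCE]. ROWS is JSON, a list of rows, each an object with "grip": the finger opening in mm, from 0 to 85.4; "linear": the shift along the tool's x, y, z in mm, a list of three; "rot": the turn, a rotation vector about the tool's x, y, z in rad, a list of three. A call has 1 to 12 rows; each row shifts and turns the commanded pose from where the row before left it, along the tool's axes as they then stand; what a row does not reach is not made up. A row lasts 1/12 s, in which the tool goes at most 41.7 mm and 7.16 degrees, less where a joint would pass 70% of its speed; a pose out of reach is approached as far as the arm can. A call with a gripper value outside its range is refused whole. The fingers move at their own pace and stop on an object; FORCE is the grip in N (left out, the last holds). Time passes only in rows, so rows that do not move let the fingers close. It gives the time, the measured TCP pose, the force and the opening at its end, in the units of the state.
- sensors.sense(): the state, without advancing time (a new reading comes with each control period).
- imaging.capture(name): name is "side" or "top"; returns (picture, depth): 400x640x3 uint8, red, green, blue; 400x640 float32, mm along the optical axis (not along the pixel's ray), 0 where there is no reading.
- imaging.camera_params(name): a dict with "intrinsics" (3x3 intrinsics, pixels), "R" (3x3) and "t" (3): a world point X has camera coordinates R X + t. Camera axes: x right, y down, z forward; pixel columns grow to the right and rows downward; lengths in mm; the calibration is good to about 2 mm. A picture is of the moment at which its call begins. camera_params takes no time and is no camera call.
- ctrl.finish_job(): hands the job in, once; it reports no verdict.
The state is a dict: "time_s": time; "joints": joint angles; "dq": joint speeds; "tau": joint torques, N m; "eef_pos": TCP position; "ee_rot": TCP orientation; "force": force on the tool from outside, world axes, zero at the start; "wrist_torque": the same for the moment, N m; "grip_width": opening from 0.0 (shut) to 1.0 (fully open).
Only numpy, scipy, OpenCV 4.12 (cv2) and the standard library are available. Lean on these libraries where they do the work, as an engineer would, in place of code of your own. Each camera call takes 0.05 s, during which the arm holds its last target.

## Working session

There is one attempt and no reset: what is moved stays moved. The work goes in short steps, Python scripts to look and compute and a shell command to move; the robot and the scene stay as the last step left them, time stands still between calls to the robot, and variables do not carry over. Pictures are saved under pics/ and viewed, and the job is handed in when it is done.

```bash
ls; mkdir -p pics; python3 - <<'E'
from rig import sensors, imaging, ctrl
import cv2, numpy as np
print(sensors.sense())
for n in("top","side"):
    p,d=imaging.capture(n); cv2.imwrite(f"pics/{n}0.png",p[:,:,::-1]); np.save(f"{n}0.npy",d); print(n,imaging.camera_params(n))
E
```

```text
pics
{'time_s': 0.0, 'joints': array([-1.44240480e+00,  3.13472369e-01,  1.49844928e+00,  2.92643337e-05,
        1.33098275e+00, -2.23436749e-01]), 'dq': array([-8.33804626e-04, -2.27692135e-04,  1.19516377e-03, -2.09479628e-05,
        9.73750452e-04, -3.74563633e-04]), 'tau': array([ 6.07139336e-04, -4.12269223e+01, -2.59744924e+01, -1.96520118e-04,
        4.07767584e-03, -3.65466462e-05]), 'eef_pos': array([ 180.86666565, -492.58960367,  230.71903485]), 'ee_rot': array([-6.54459123e-04,  9.84567367e-01,  1.75004772e-01,  4.53522480e-05]), 'force': array([-0.66712163,  0.29852602, -0.50047142]), 'wrist_torque': array([-0.00100097,  0.03010776,  0.02272521]), 'grip_width': 1.0025164279151102}
top {'intrinsics': array([[514.83738313,   0.        , 324.33340648],
       [  0.        , 514.83738313, 201.52698098],
       [  0.        ,   0.        ,   1.        ]]), 'R': array([[-0.0173917 , -0.9998478 ,  0.00137856],
       [-0.98846606,  0.01698623, -0.15048692],
       [ 0.1504406 , -0.00397989, -0.98861104]]), 't': array([ -88.07457996,  425.07762498, 1483.47273121])}
side {'intrinsics': array([[432.02293122,   0.        , 319.86786429],
       [  0.        , 432.02293122, 201.1886198 ],
       [  0.        ,   0.        ,   1.        ]]), 'R': array([[ 0.90366508, -0.42749692,  0.02521521],
       [-0.23329992, -0.54082775, -0.80813148],
       [ 0.3591108 ,  0.7243975 , -0.58846215]]), 't': array([-429.41746955,   70.70914988, 1167.03302416])}
```

View pics/top0.png

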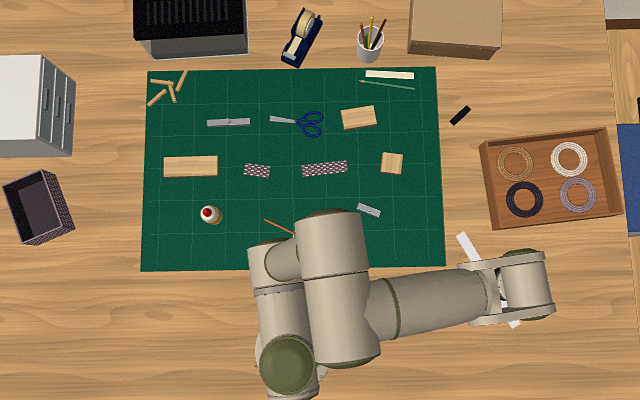

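View pics/side0.png

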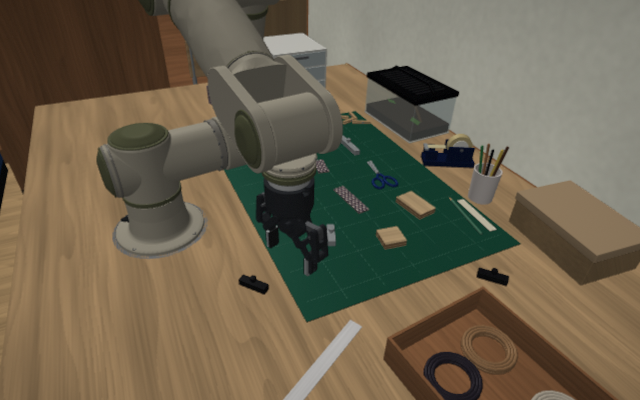

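```bash
cat > h.py <<'E'
import cv2, numpy as np
from rig import imaging
def cam(n):
    c=imaging.camera_params(n); return c["intrinsics"],c["R"],c["t"]
def onplane(n,px,z):
    K,R,t=cam(n); px=np.asarray(px,float).reshape(-1,2)
    d=np.c_[px,np.ones(len(px))]@np.linalg.inv(K).T@R; C=-R.T@t
    return C+d*((z-C[2])/d[:,2])[:,None]
def proj(n,X):
    K,R,t=cam(n); q=(np.asarray(X,float).reshape(-1,3)@R.T+t)@K.T; return q[:,:2]/q[:,2:]
def cloud(n,d):
    K,R,t=cam(n); v,u=np.mgrid[0:400,0:640]
    P=np.stack([(u-K[0,2])/K[0,0]*d,(v-K[1,2])/K[1,1]*d,d],-1)
    return (P-t)@R
def objs(p,roi=(145,70,300,200),minA=60):
    hsv=cv2.cvtColor(p,cv2.COLOR_RGB2HSV)
    g=cv2.inRange(hsv,(60,90,0),(95,255,140))
    m=cv2.bitwise_not(g); k=np.zeros_like(m);x,y,w,h=roi;k[y:y+h,x:x+w]=255;m&=k
    m=cv2.morphologyEx(m,cv2.MORPH_OPEN,np.ones((3,3)))
    cs,_=cv2.findContours(m,cv2.RETR_EXTERNAL,cv2.CHAIN_APPROX_NONE)
    return m,[c for c in cs if cv2.contourArea(c)>minA]
def rect(n,c,z):
    W=onplane(n,c[:,0],z)[:,:2].astype(np.float32)
    (cx,cy),(w,h),a=cv2.minAreaRect(W)
    if w<h: w,h,a=h,w,a+90
    a=(a+90)%180-90
    return cx,cy,w,h,a
E
python3 - <<'E'
from h import *
p=cv2.imread("pics/top0.png")[:,:,::-1].copy(); d=np.load("top0.npy"); P=cloud("top",d)
m,cs=objs(p)
for c in cs:
    k=np.zeros((400,640),np.uint8);cv2.drawContours(k,[c],-1,255,-1)
    z=P[...,2][(k>0)&(d>0)]; 
    px=c[:,0].mean(0); zt=np.percentile(z,75)
    print(px.round(),"ztop",zt.round(1),np.percentile(z,[5,50,98]).round(1),"rect",np.round(rect("top",c,zt),1))
cv2.imwrite("pics/m0.png",cv2.resize(m,None,fx=1.2,fy=1.2))
print(-cam("top")[1].T@cam("top")[2])
E
```

```text
[409. 268.] ztop 3.9 [-4.2  1.5  7.3] rect [ 227.2 -341.3  206.3    8.8   89. ]
[309. 244.] ztop 676.4 [248.7 664.  681.5] rect [264.3 -63.8 200.  101.3  89. ]
[211. 215.] ztop 94.3 [  9.2  85.4 125.1] rect [382.1 224.7  62.9  51.   45.1]
[368. 209.] ztop 25.5 [12.  22.9 41. ] rect [ 398.5 -224.3   70.9   22.    68.2]
[257. 170.] ztop 11.7 [ 3.4  9.1 15.3] rect [526.3 106.4  77.   36.4  80.7]
[324. 168.] ztop 11.1 [ 3.2  8.8 15.7] rect [528.6 -96.8 136.6  37.7 -84.9]
[190. 166.] ztop 24.6 [10.8 22.3 29.7] rect [538.  304.4 161.7  64.5 -89.2]
[391. 163.] ztop 24.6 [ 9.1 22.4 28.7] rect [ 537.6 -297.2   64.    63.3   -8.3]
[228. 122.] ztop 24.8 [10.4 22.  37.8] rect [673.3 190.7 130.4  25.1  89. ]
[301. 120.] ztop 14.2 [ 4.9 11.9 18.6] rect [678.1 -14.2 159.5  52.2 -85.6]
[358. 117.] ztop 24.3 [10.3 21.8 29.3] rect [ 681.1 -202.7  103.6   66.1  -81.2]
[157.  97.] ztop 16.3 [ 3.3 12.7 22.2] rect [757.7 413.8  73.7  17.8 -47.9]
[166.  87.] ztop 17.4 [ 3.6 14.3 22.3] rect [792.1 382.5 111.4  45.6  46.7]
[441. 134.] ztop 4.1 [-3.9  1.7  9.6] rect [ 629.  -451.3  417.2   28.1   -3. ]
[389.  74.] ztop 10.5 [ 2.   8.1 15.1] rect [ 823.1 -303.1  149.6   23.    85.9]
[181.  80.] ztop 16.5 [ 2.1 12.8 21.7] rect [812.2 339.7  73.5  16.9 -22.4]
[ 195.46851745  -89.37758826 1530.6675565 ]
```

```bash
python3 - <<'E'
import cv2
p=cv2.imread("pics/top0.png")[70:250,145:445]
cv2.imwrite("pics/c0.png",cv2.resize(p,None,fx=2.6,fy=2.6,interpolation=cv2.INTER_CUBIC))
E
```

```text
(no output)
```

View pics/c0.png

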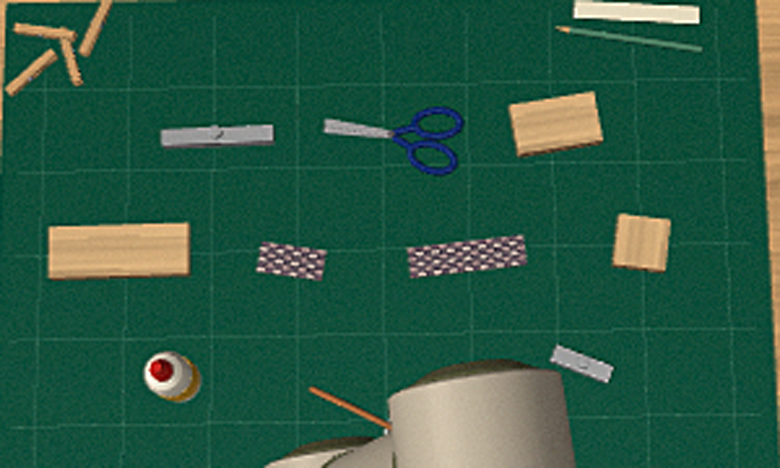

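View pics/m0.png

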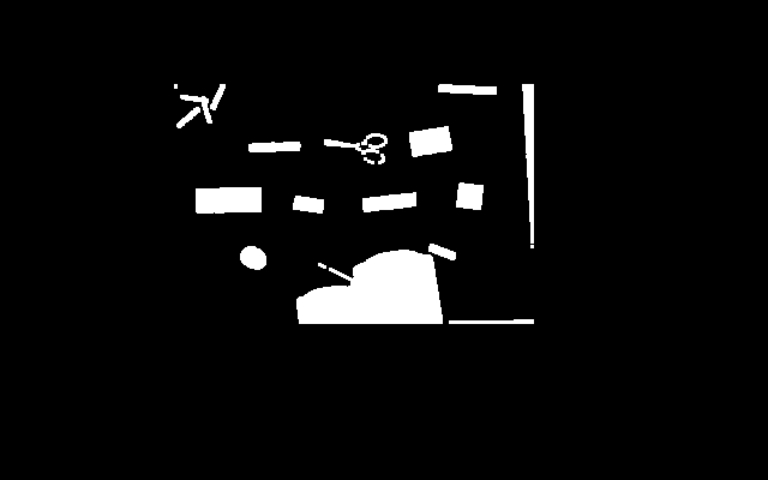

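```bash
cat >> h.py <<'E'
DIM={"board_long":(160,60,18),"board_short":(100,60,18),"weight_long":(130,20,18),"weight_short":(70,20,18),"panel_long":(136,36,5),"panel_short":(76,36,5),"offcut":(60,60,18)}
def measure(p,near,name,zb=3):
    m,cs=objs(p); L,W,H=DIM[name]; C=(-cam("top")[1].T@cam("top")[2])
    c=min(cs,key=lambda c:np.linalg.norm(c[:,0].mean(0)-near))
    cx,cy,w,h,a=rect("top",c,zb+H)
    k=H/(C[2]-zb)/2
    x=cx+(cx-C[0])*k; y=cy+(cy-C[1])*k
    a=a%180
    print(name,"xy %.1f %.1f yaw %.1f size %.1f x %.1f"%(x,y,a,w,h)); return x,y,a
def plan(x,y,yaw,z):
    """deltas in tool axes (as tool stands now) to reach x,y,z, and turn about tool z"""
    from rig import sensors
    from scipy.spatial.transform import Rotation as Ro
    s=sensors.sense(); q=s["ee_rot"]; R=Ro.from_quat([q[1],q[2],q[3],q[0]]).as_matrix()
    D=np.array([x,y,z])-s["eef_pos"]; cy=np.degrees(np.arctan2(R[1,0],R[0,0]))
    dy=(yaw-cy+90)%180-90
    print("pos",s["eef_pos"].round(1),"yaw %.2f"%cy,"tilt",R[:,2].round(4),"t",s["time_s"],"F",s["force"].round(1),"grip %.1f"%(s["grip_width"]*85.4))
    print("tool delta (current axes)",(R.T@D).round(1),"rotz rad %.4f"%(-np.radians(dy)))
    c,s_=np.cos(np.radians(cy+dy)),np.sin(np.radians(cy+dy))
    print("tool delta (after turn)",np.round([c*D[0]+s_*D[1],s_*D[0]-c*D[1],-D[2]],1))
E
python3 - <<'E'
from h import *
p=cv2.imread("pics/top0.png")[:,:,::-1].copy()
for n,q in dict(board_long=(190,166),board_short=(358,117),weight_long=(228,122),weight_short=(368,209),panel_long=(324,168),panel_short=(257,170),offcut=(391,163)).items():
    r=measure(p,q,n)
    if n=="board_long": b=r
plan(*b,120)
E
```

```text
board_long xy 540.9 307.7 yaw 90.8 size 162.1 x 64.6
board_short xy 685.0 -203.6 yaw 98.8 size 103.8 x 66.2
weight_long xy 677.3 193.0 yaw 89.0 size 130.8 x 25.2
weight_short xy 400.3 -225.5 yaw 68.2 size 71.1 x 22.1
panel_long xy 529.8 -96.8 yaw 95.1 size 136.9 x 37.8
panel_short xy 527.6 107.2 yaw 80.7 size 77.2 x 36.5
offcut xy 540.4 -299.0 yaw 171.7 size 64.1 x 63.5
pos [ 180.9 -492.6  230.8] yaw 20.16 tilt [-2.0e-04  1.1e-03 -1.0e+00] t 0.1 F [ 0.6  0.4 -0.2] grip 85.5
tool delta (current axes) [ 613.7 -627.1  111.7] rotz rad -1.2330
tool delta (after turn) [795.2 371.2 110.8]
```

```bash
python3 -m creep '[{"grip":85,"linear":[0,0,0],"rot":[0,0,-0.1121]},{"grip":85,"linear":[0,0,0],"rot":[0,0,-0.1121]},{"grip":85,"linear":[0,0,0],"rot":[0,0,-0.1121]},{"grip":85,"linear":[0,0,0],"rot":[0,0,-0.1121]},{"grip":85,"linear":[0,0,0],"rot":[0,0,-0.1121]},{"grip":85,"linear":[0,0,0],"rot":[0,0,-0.1121]},{"grip":85,"linear":[0,0,0],"rot":[0,0,-0.1121]},{"grip":85,"linear":[0,0,0],"rot":[0,0,-0.1121]},{"grip":85,"linear":[0,0,0],"rot":[0,0,-0.1121]},{"grip":85,"linear":[0,0,0],"rot":[0,0,-0.1121]},{"grip":85,"linear":[0,0,0],"rot":[0,0,-0.1121]}]' 40
python3 -m creep '[{"grip":85,"linear":[36,17,0],"rot":[0,0,0]},{"grip":85,"linear":[36,17,0],"rot":[0,0,0]},{"grip":85,"linear":[36,17,0],"rot":[0,0,0]},{"grip":85,"linear":[36,17,0],"rot":[0,0,0]},{"grip":85,"linear":[36,17,0],"rot":[0,0,0]},{"grip":85,"linear":[36,17,0],"rot":[0,0,0]},{"grip":85,"linear":[36,17,0],"rot":[0,0,0]},{"grip":85,"linear":[36,17,0],"rot":[0,0,0]},{"grip":85,"linear":[36,17,0],"rot":[0,0,0]},{"grip":85,"linear":[36,17,0],"rot":[0,0,0]},{"grip":85,"linear":[36,17,0],"rot":[0,0,0]}]'
python3 -c "
from h import *
plan(540.9,307.7,90.8,120)"
```

```text
time_s: 1.02
eef_pos: [180.9, -492.7, 231.0]
ee_rot: [-0.0, 0.7, 0.714, 0.0]
force: [0.3, -0.4, -0.2]
grip_width: 0.999
time_s: 1.93
eef_pos: [362.5, -92.3, 231.3]
ee_rot: [0.0, 0.702, 0.712, 0.0]
force: [0.6, -0.9, 0.7]
grip_width: 0.994
pos [362.5 -92.3 231.3] yaw 90.79 tilt [ 2.e-04 -1.e-04 -1.e+00] t 1.9333 F [ 0.6 -0.9  0.7] grip 84.9
tool delta (current axes) [397.5 183.9 111.3] rotz rad -0.0002
tool delta (after turn) [397.4 184.  111.3]
```

```bash
python3 -m creep '[{"grip":85,"linear":[36,16.5,0],"rot":[0,0,0]},{"grip":85,"linear":[36,16.5,0],"rot":[0,0,0]},{"grip":85,"linear":[36,16.5,0],"rot":[0,0,0]},{"grip":85,"linear":[36,16.5,0],"rot":[0,0,0]},{"grip":85,"linear":[36,16.5,0],"rot":[0,0,0]},{"grip":85,"linear":[36,16.5,0],"rot":[0,0,0]},{"grip":85,"linear":[36,16.5,0],"rot":[0,0,0]},{"grip":85,"linear":[36,16.5,0],"rot":[0,0,0]},{"grip":85,"linear":[36,16.5,0],"rot":[0,0,0]},{"grip":85,"linear":[36,16.5,0],"rot":[0,0,0]},{"grip":85,"linear":[30,15,0],"rot":[0,0,0]},{"grip":85,"linear":[7,4,40],"rot":[0,0,0]}]'
python3 - <<'E'
from h import *
plan(540.9,307.7,90.8,80)
p,d=imaging.capture("side");cv2.imwrite("pics/s1.png",p[:,:,::-1])
p,d=imaging.capture("top");cv2.imwrite("pics/t1.png",p[:,:,::-1])
try: measure(p,(368,209),"weight_short")
except Exception as e: print(e)
E
```

```text
time_s: 2.93
eef_pos: [544.5, 310.5, 197.3]
ee_rot: [0.003, 0.701, 0.713, 0.007]
force: [0.8, 0.4, 1.1]
grip_width: 0.995
pos [544.5 310.5 197.3] yaw 90.99 tilt [ 0.0137  0.0056 -0.9999] t 2.9333 F [0.8 0.4 1.1] grip 84.9
tool delta (current axes) [ -3.3  -5.3 117.2] rotz rad 0.0033
tool delta (after turn) [ -2.7  -3.7 117.3]
weight_short xy 400.3 -225.5 yaw 68.2 size 71.1 x 22.1
```

View pics/s1.png

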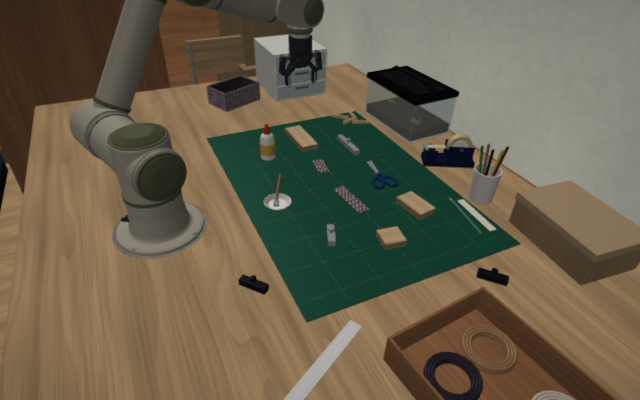

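View pics/t1.png

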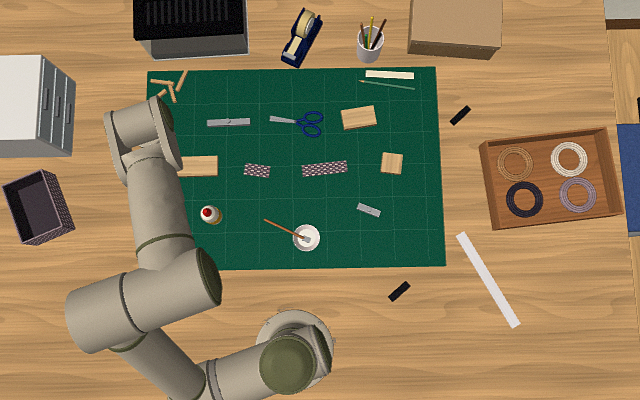

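```bash
python3 -m creep '[{"grip":85,"linear":[0,0,30],"rot":[0,0,0]},{"grip":85,"linear":[0,0,30],"rot":[0,0,0]},{"grip":85,"linear":[0,0,30],"rot":[0,0,0]},{"grip":85,"linear":[0,0,20],"rot":[0,0,0]},{"grip":85,"linear":[0,0,0],"rot":[0,0,0]},{"grip":85,"linear":[0,0,0],"rot":[0,0,0]}]'
python3 - <<'E'
from h import *
plan(540.9,307.7,90.8,1)
p=cv2.imread("pics/s1.png")[:,:,::-1].copy()
m,cs=objs(p,roi=(210,115,300,205),minA=40)
for c in cs:
    q=c[:,0].mean(0); print(q.round(),[np.round(rect("side",c,z),1) for z in (8,21)])
for n,X in dict(bl=(540.9,307.7,21),bs=(685,-203.6,21),pl=(529.8,-96.8,8),ps=(527.6,107.2,8),wl=(677.3,193,35.5),ws=(400.3,-225.5,35.5)).items(): print(n,proj("side",X).round(1),proj("top",X).round(1))
cv2.imwrite("pics/s1c.png",cv2.resize(p[110:270,210:450,::-1],None,fx=3.3,fy=3.3,interpolation=cv2.INTER_CUBIC))
E
```

```text
time_s: 3.53
eef_pos: [540.8, 304.8, 82.3]
ee_rot: [-0.0, 0.702, 0.712, -0.0]
force: [0.6, 0.5, 1.2]
grip_width: 0.995
pos [540.8 304.8  82.3] yaw 90.77 tilt [-4.e-04 -2.e-04 -1.e+00] t 3.5333 F [0.6 0.5 1.2] grip 84.9
tool delta (current axes) [ 2.9  0.1 81.3] rotz rad -0.0005
tool delta (after turn) [ 2.9  0.1 81.3]
[428. 298.] [array([ 5.307e+02, -5.384e+02,  5.480e+02,  1.753e+02,  1.000e-01]), array([ 5.212e+02, -5.463e+02,  5.385e+02,  1.723e+02,  1.000e-01])]
[391. 237.] [array([ 545.2, -291.6,   83.5,   74.8,   81.6]), array([ 535.5, -303.8,   82.1,   73.5,   81.6])]
[331. 235.] [array([ 404.1, -217.9,   86.2,   23.3,   67.7]), array([ 396.8, -231.3,   84.7,   22.9,   67.7])]
[415. 204.] [array([ 691.8, -194.7,  121.3,   85.2,  -81.7]), array([ 679.5, -208.6,  119.2,   83.8,  -81.7])]
[351. 199.] [array([529.6, -95.3, 144.2,  42. , -84.2]), array([ 520.1, -110.9,  141.7,   41.3,  -84.2])]
[277. 194.] [array([357.4,  17.1, 187. ,  82.5,  50.3]), array([350.9,  -0.4, 183.7,  81. ,  50.3])]
[381. 178.] [array([690.8, -15.7, 162.1,  81.9,  66.7]), array([678.5, -32.7, 159.2,  80.5,  66.7])]
[320. 166.] [array([528. , 109.4,  86.8,  39.3,  78.8]), array([518.6,  90.3,  85.3,  38.6,  78.8])]
[239. 251.] [array([138.2, -39.2, 809.7, 184. ,  89.9]), array([135.5, -55.8, 795.6, 180.8,  89.9])]
[348. 144.] [array([687.9, 207. , 161.6,  48.2,  88.9]), array([675.7, 186.1, 158.8,  47.4,  88.9])]
[301. 138.] [array([546.9, 319.5, 200.6,  78.5, -89. ]), array([537.1, 296.7, 197.1,  77.1, -89. ])]
[443. 154.] [array([941.5, -40.8, 748.1, 735. ,  67.8]), array([924.8, -57.3, 735.1, 722.2,  67.8])]
[263. 127.] [array([428.6, 381.6, 447.3, 353.3, -22.2]), array([420.9, 357.7, 439.6, 347.2, -22.2])]
bl [[300.2 135.5]] [[189.2 165.6]]
bs [[415.4 202.6]] [[358.4 116.5]]
pl [[350.5 198.8]] [[324.2 167.9]]
ps [[320.4 165.9]] [[256.6 169.8]]
wl [[348.4 138.9]] [[227.1 119.6]]
ws [[331.2 228.3]] [[368.8 208.4]]
```

View pics/s1c.png

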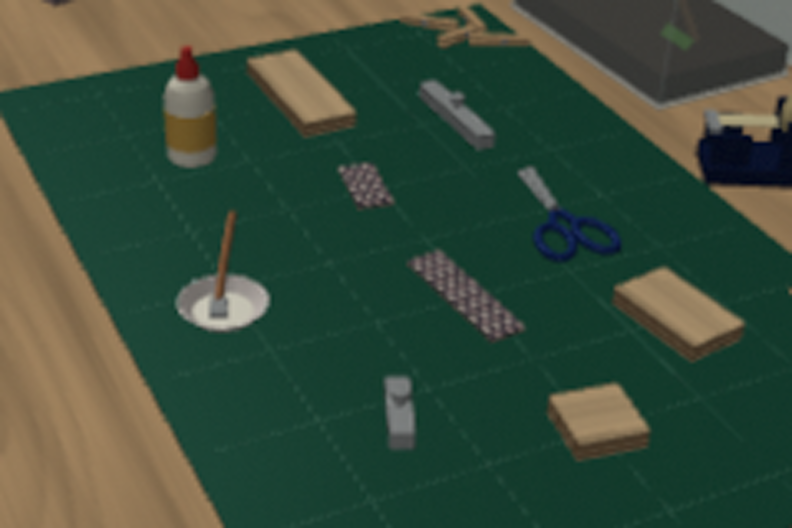

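```bash
python3 -m creep '[{"grip":85,"linear":[3,0,25],"rot":[0,0,0]},{"grip":85,"linear":[0,0,25],"rot":[0,0,0]},{"grip":85,"linear":[0,0,15],"rot":[0,0,0]},{"grip":85,"linear":[0,0,8],"rot":[0,0,0]},{"grip":85,"linear":[0,0,5],"rot":[0,0,0]},{"grip":85,"linear":[0,0,0],"rot":[0,0,0]},{"grip":85,"linear":[0,0,0],"rot":[0,0,0]}]'
python3 - <<'E'
from h import *
plan(540.9,307.7,90.8,1)
p,d=imaging.capture("side");cv2.imwrite("pics/s2.png",cv2.resize(p[80:200,230:410,::-1],None,fx=4.3,fy=4.3,interpolation=cv2.INTER_CUBIC))
E
```

```text
time_s: 4.12
eef_pos: [541.5, 308.5, 5.0]
ee_rot: [0.001, 0.702, 0.712, 0.001]
force: [0.2, -0.6, -0.0]
grip_width: 0.999
pos [541.5 308.5   5. ] yaw 90.80 tilt [ 2.3e-03  8.0e-04 -1.0e+00] t 4.1167 F [ 0.2 -0.6 -0. ] grip 85.3
tool delta (current axes) [-0.8 -0.6  3.9] rotz rad 0.0001
tool delta (after turn) [-0.8 -0.6  4. ]
```

View pics/s2.png

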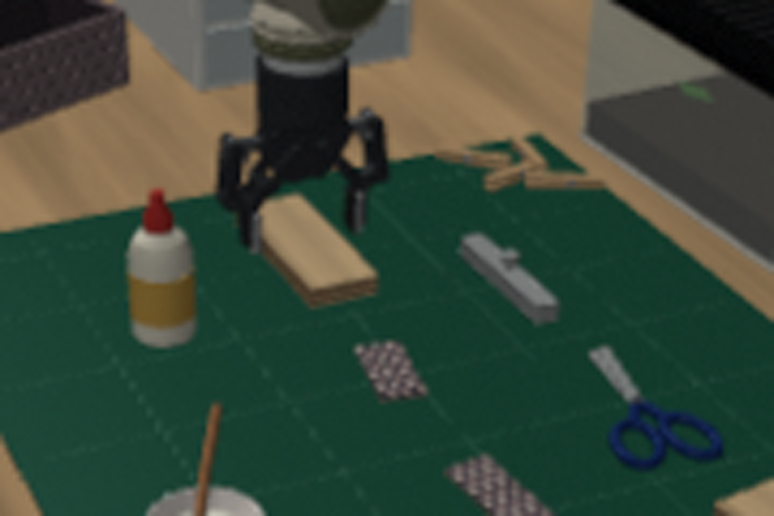

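```bash
python3 -m creep '[{"grip":55,"linear":[0,0,3],"rot":[0,0,0]},{"grip":55,"linear":[0,0,0],"rot":[0,0,0]},{"grip":55,"linear":[0,0,0],"rot":[0,0,0]},{"grip":55,"linear":[0,0,0],"rot":[0,0,0]},{"grip":55,"linear":[0,0,0],"rot":[0,0,0]},{"grip":55,"linear":[0,0,0],"rot":[0,0,0]}]' 40
python3 -c "
from h import *
plan(540.9,307.7,90.8,1)"
```

```text
time_s: 4.67
eef_pos: [540.9, 308.4, 0.8]
ee_rot: [0.0, 0.702, 0.712, 0.0]
force: [-1.3, -0.2, 5.0]
grip_width: 0.688
pos [540.9 308.4   0.8] yaw 90.81 tilt [ 6.e-04  3.e-04 -1.e+00] t 4.6667 F [-1.3 -0.2  5. ] grip 58.7
tool delta (current axes) [-0.7  0.  -0.2] rotz rad 0.0002
tool delta (after turn) [-0.7  0.  -0.2]
```

```bash
python3 -m creep '[{"grip":50,"linear":[0,0,-5],"rot":[0,0,0]},{"grip":50,"linear":[0,0,-15],"rot":[0,0,0]},{"grip":50,"linear":[0,0,-30],"rot":[0,0,0]},{"grip":50,"linear":[0,0,-30],"rot":[0,0,0]},{"grip":50,"linear":[0,0,-20],"rot":[0,0,0]},{"grip":50,"linear":[0,0,0],"rot":[0,0,-0.075]},{"grip":50,"linear":[0,0,0],"rot":[0,0,0]}]'
python3 - <<'E'
from h import *
plan(529.8,-96.1,95.1,50)
p,d=imaging.capture("side");cv2.imwrite("pics/s3.png",cv2.resize(p[80:200,230:410,::-1],None,fx=4.3,fy=4.3,interpolation=cv2.INTER_CUBIC))
E
```

```text
time_s: 5.25
eef_pos: [541.0, 308.4, 101.5]
ee_rot: [0.0, 0.674, 0.739, 0.001]
force: [-1.0, -0.0, -2.5]
grip_width: 0.693
pos [541.  308.4 101.5] yaw 95.26 tilt [ 1.8e-03  6.0e-04 -1.0e+00] t 5.25 F [-1.  -0.  -2.5] grip 59.2
tool delta (current axes) [-401.8  -48.3   51.2] rotz rad 0.0027
tool delta (after turn) [-401.9  -47.1   51.5]
```

View pics/s3.png

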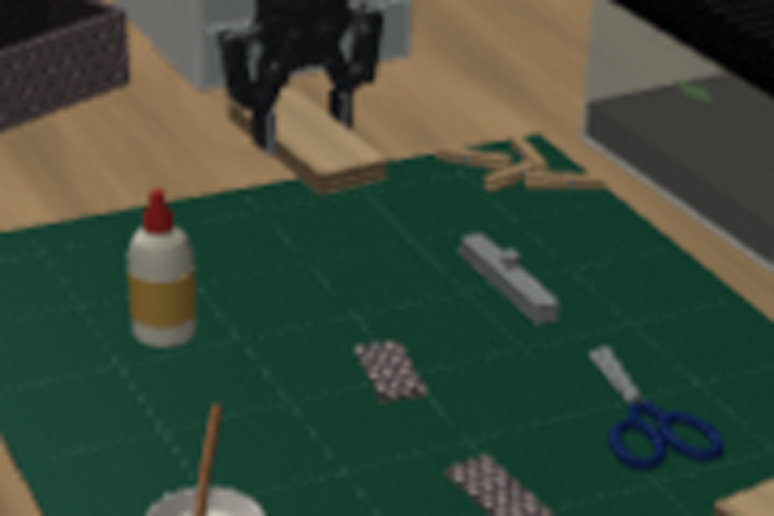

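```bash
python3 -m creep '[{"grip":50,"linear":[-20,-2.4,0],"rot":[0,0,0]},{"grip":50,"linear":[-36,-4.2,0],"rot":[0,0,0]},{"grip":50,"linear":[-36,-4.2,0],"rot":[0,0,0]},{"grip":50,"linear":[-36,-4.2,0],"rot":[0,0,0]},{"grip":50,"linear":[-36,-4.2,0],"rot":[0,0,0]},{"grip":50,"linear":[-36,-4.2,0],"rot":[0,0,0]},{"grip":50,"linear":[-36,-4.2,0],"rot":[0,0,0]},{"grip":50,"linear":[-36,-4.2,0],"rot":[0,0,0]},{"grip":50,"linear":[-36,-4.2,0],"rot":[0,0,0]},{"grip":50,"linear":[-36,-4.2,0],"rot":[0,0,0]},{"grip":50,"linear":[-36,-4.2,0],"rot":[0,0,0]},{"grip":50,"linear":[-20,-2.6,0],"rot":[0,0,0]}]'
python3 -m creep '[{"grip":50,"linear":[0,0,15],"rot":[0,0,0]},{"grip":50,"linear":[0,0,20],"rot":[0,0,0]},{"grip":50,"linear":[0,0,15],"rot":[0,0,0]},{"grip":50,"linear":[0,0,0],"rot":[0,0,0]},{"grip":50,"linear":[0,0,0],"rot":[0,0,0]}]'
python3 - <<'E'
from h import *
plan(529.8,-96.1,95.1,10)
p,d=imaging.capture("side");cv2.imwrite("pics/s4.png",cv2.resize(p[110:260,260:460,::-1],None,fx=3.9,fy=3.9,interpolation=cv2.INTER_CUBIC))
E
```

```text
time_s: 6.3
eef_pos: [528.6, -97.5, 99.3]
ee_rot: [-0.001, 0.677, 0.736, -0.001]
force: [0.8, 0.7, -0.8]
grip_width: 0.695
time_s: 6.72
eef_pos: [528.8, -94.0, 49.5]
ee_rot: [-0.001, 0.675, 0.737, -0.0]
force: [0.2, -0.0, -0.7]
grip_width: 0.695
pos [528.8 -94.   49.5] yaw 95.03 tilt [-0.0025  0.001  -1.    ] t 6.7167 F [ 0.2 -0.  -0.7] grip 59.3
tool delta (current axes) [-2.2  0.9 39.5] rotz rad -0.0013
tool delta (after turn) [-2.1  0.8 39.5]
```

View pics/s4.png

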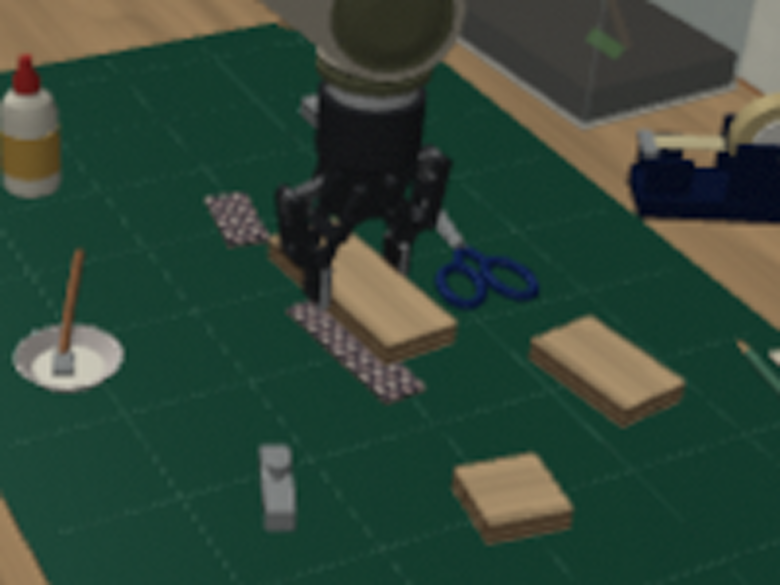

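```bash
python3 -m creep '[{"grip":50,"linear":[-2,1,15],"rot":[0,0,0]},{"grip":50,"linear":[0,0,10],"rot":[0,0,0]},{"grip":50,"linear":[0,0,0],"rot":[0,0,0]},{"grip":50,"linear":[0,0,0],"rot":[0,0,0]},{"grip":50,"linear":[0,0,0],"rot":[0,0,0]}]'
python3 - <<'E'
from h import *
from rig import sensors
plan(529.8,-96.1,95.1,6)
p,d=imaging.capture("side")
p=p.copy(); e=sensors.sense()["eef_pos"]; zt=e[2]+2.2+18
a=np.radians(95.1);u=np.array([np.cos(a),np.sin(a)]);v=np.array([-u[1],u[0]]);c=e[:2]+[0,-.7]
for z in (zt,zt-18):
    q=proj("side",[[*(c+80*i*u+30*j*v),z] for i,j in((1,1),(1,-1),(-1,-1),(-1,1))])
    cv2.polylines(p,[np.round(q*16).astype(int)],True,(255,0,0),1,cv2.LINE_AA,4)
c=np.array([529.8,-96.8])
q=proj("side",[[*(c+68*i*u+18*j*v),8] for i,j in((1,1),(1,-1),(-1,-1),(-1,1))])
cv2.polylines(p,[np.round(q*16).astype(int)],True,(255,255,0),1,cv2.LINE_AA,4)
cv2.imwrite("pics/s5.png",cv2.resize(p[130:250,290:430,::-1],None,fx=4.5,fy=4.5,interpolation=cv2.INTER_CUBIC))
E
```

```text
time_s: 7.18
eef_pos: [530.9, -96.2, 26.0]
ee_rot: [0.0, 0.675, 0.738, 0.0]
force: [-0.3, -0.1, -0.3]
grip_width: 0.69
pos [530.9 -96.2  26. ] yaw 95.10 tilt [ 8.e-04 -3.e-04 -1.e+00] t 7.1833 F [-0.3 -0.1 -0.3] grip 59.0
tool delta (current axes) [ 0.2 -1.1 20. ] rotz rad 0.0000
tool delta (after turn) [ 0.2 -1.1 20. ]
```

View pics/s5.png

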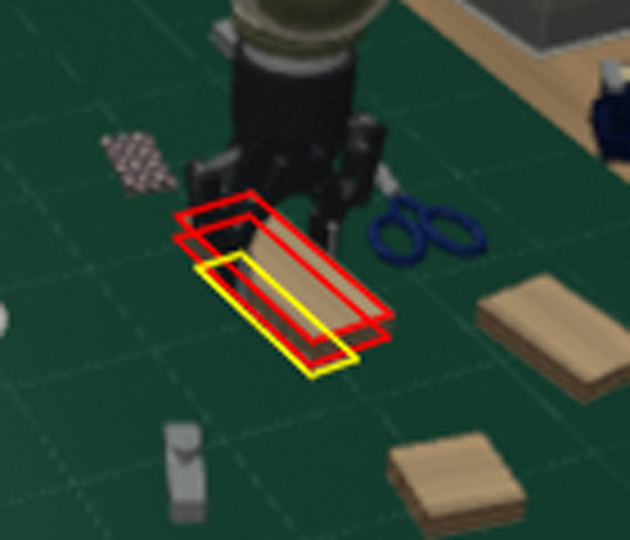

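```bash
python3 -m creep '[{"grip":50,"linear":[0,-1,8],"rot":[0,0,0]},{"grip":50,"linear":[0,0,6],"rot":[0,0,0]},{"grip":50,"linear":[0,0,3],"rot":[0,0,0]},{"grip":50,"linear":[0,0,1],"rot":[0,0,0]},{"grip":50,"linear":[0,0,0],"rot":[0,0,0]},{"grip":50,"linear":[0,0,0],"rot":[0,0,0]}]'
python3 -m creep '[{"grip":50,"linear":[0,0,1],"rot":[0,0,0]},{"grip":50,"linear":[0,0,0],"rot":[0,0,0]}]'
python3 -m creep '[{"grip":50,"linear":[0,0,0.7],"rot":[0,0,0]},{"grip":50,"linear":[0,0,0],"rot":[0,0,0]}]'
python3 -c "
from h import *
plan(529.8,-96.1,95.1,6)"
```

```text
time_s: 7.73
eef_pos: [529.7, -96.3, 7.3]
ee_rot: [0.0, 0.675, 0.738, 0.0]
force: [-0.0, -0.3, -0.0]
grip_width: 0.691
time_s: 7.9
eef_pos: [529.6, -96.3, 6.3]
ee_rot: [0.0, 0.675, 0.738, 0.0]
force: [0.9, 0.4, -1.0]
grip_width: 0.688
time_s: 8.07
eef_pos: [529.7, -96.3, 5.8]
ee_rot: [0.0, 0.675, 0.738, 0.0]
force: [-1.2, 0.5, 0.6]
grip_width: 0.692
pos [529.7 -96.3   5.8] yaw 95.11 tilt [ 4.e-04 -1.e-04 -1.e+00] t 8.0667 F [-1.2  0.5  0.6] grip 59.1
tool delta (current axes) [ 0.2  0.1 -0.2] rotz rad 0.0001
tool delta (after turn) [ 0.2  0.1 -0.2]
```

```bash
python3 -m creep '[{"grip":50,"linear":[0,0,0.5],"rot":[0,0,0]},{"grip":50,"linear":[0,0,0],"rot":[0,0,0]}]'
python3 -m creep '[{"grip":50,"linear":[0,0,0.5],"rot":[0,0,0]},{"grip":50,"linear":[0,0,0],"rot":[0,0,0]}]'
```

```text
time_s: 8.23
eef_pos: [529.7, -96.4, 5.8]
ee_rot: [0.0, 0.675, 0.738, 0.0]
force: [-2.6, 0.3, 7.5]
grip_width: 0.688
time_s: 8.4
eef_pos: [529.7, -96.3, 5.8]
ee_rot: [0.0, 0.675, 0.738, 0.0]
force: [-4.8, 1.3, 12.4]
grip_width: 0.692
```

```bash
python3 -m creep '[{"grip":50,"linear":[0,0,-0.8],"rot":[0,0,0]},{"grip":62,"linear":[0,0,0],"rot":[0,0,0]},{"grip":66,"linear":[0,0,0],"rot":[0,0,0]},{"grip":75,"linear":[0,0,0],"rot":[0,0,0]},{"grip":85,"linear":[0,0,0],"rot":[0,0,0]},{"grip":85,"linear":[0,0,0],"rot":[0,0,0]},{"grip":85,"linear":[0,0,0],"rot":[0,0,0]},{"grip":85,"linear":[0,0,0],"rot":[0,0,0]}]'
python3 -m creep '[{"grip":85,"linear":[0,0,-10],"rot":[0,0,0]},{"grip":85,"linear":[0,0,-20],"rot":[0,0,0]},{"grip":85,"linear":[0,0,-30],"rot":[0,0,0]},{"grip":85,"linear":[0,0,-30],"rot":[0,0,0]},{"grip":85,"linear":[0,0,-20],"rot":[0,0,0]},{"grip":85,"linear":[0,0,0],"rot":[0,0,-0.0646]}]'
python3 -c "
from h import *
plan(685,-203.6,98.8,100)"
```

```text
time_s: 9.07
eef_pos: [529.6, -96.3, 5.3]
ee_rot: [-0.0, 0.675, 0.738, 0.0]
force: [0.2, -0.2, 0.0]
grip_width: 0.994
time_s: 9.57
eef_pos: [531.5, -97.0, 120.6]
ee_rot: [0.004, 0.651, 0.759, 0.001]
force: [0.7, 0.2, 0.7]
grip_width: 0.999
pos [531.5 -97.  120.6] yaw 98.81 tilt [ 0.0076 -0.0032 -1.    ] t 9.5667 F [0.7 0.2 0.7] grip 85.3
tool delta (current axes) [-128.8  135.2   22.1] rotz rad 0.0001
tool delta (after turn) [-128.9  135.4   20.6]
```

```bash
python3 -m creep '[{"grip":85,"linear":[-26,27.4,0],"rot":[0,0,0]},{"grip":85,"linear":[-26,27.4,0],"rot":[0,0,0]},{"grip":85,"linear":[-26,27.4,0],"rot":[0,0,0]},{"grip":85,"linear":[-26,27.4,0],"rot":[0,0,0]},{"grip":85,"linear":[-26,27.4,0],"rot":[0,0,0]},{"grip":85,"linear":[0,0,30],"rot":[0,0,0]},{"grip":85,"linear":[0,0,20],"rot":[0,0,0]},{"grip":85,"linear":[0,0,0],"rot":[0,0,0]},{"grip":85,"linear":[0,0,0],"rot":[0,0,0]}]'
python3 - <<'E'
from h import *
plan(685,-203.6,98.8,1)
p,d=imaging.capture("side");cv2.imwrite("pics/s6.png",cv2.resize(p[110:260,290:490,::-1],None,fx=3.9,fy=3.9,interpolation=cv2.INTER_CUBIC))
E
```

```text
time_s: 10.32
eef_pos: [684.4, -203.5, 65.3]
ee_rot: [-0.001, 0.651, 0.759, -0.0]
force: [-0.3, 0.1, 0.5]
grip_width: 0.998
pos [ 684.4 -203.5   65.3] yaw 98.81 tilt [-1.7e-03  8.0e-04 -1.0e+00] t 10.3167 F [-0.3  0.1  0.5] grip 85.2
tool delta (current axes) [-0.3  0.7 64.3] rotz rad 0.0001
tool delta (after turn) [-0.2  0.6 64.3]
```

View pics/s6.png

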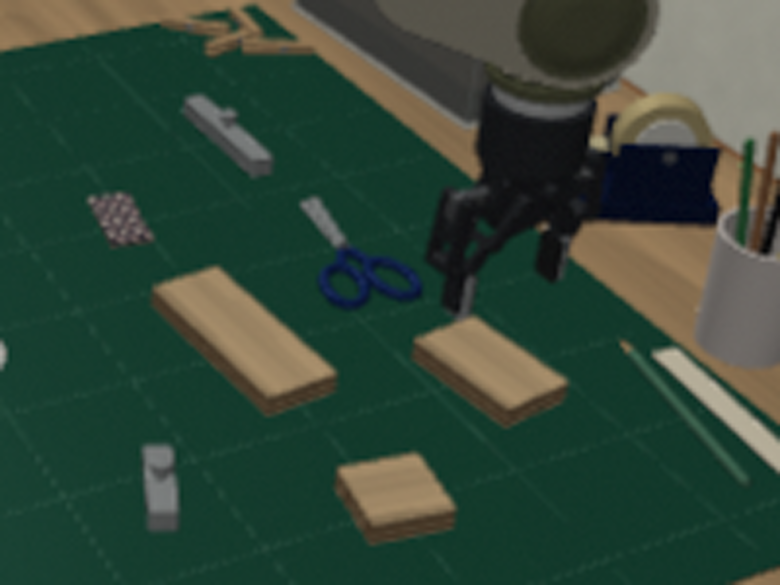

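```bash
python3 -m creep '[{"grip":85,"linear":[0,0,20],"rot":[0,0,0]},{"grip":85,"linear":[0,0,20],"rot":[0,0,0]},{"grip":85,"linear":[0,0,14],"rot":[0,0,0]},{"grip":85,"linear":[0,0,8],"rot":[0,0,0]},{"grip":85,"linear":[0,0,2],"rot":[0,0,0]},{"grip":85,"linear":[0,0,0],"rot":[0,0,0]},{"grip":85,"linear":[0,0,0],"rot":[0,0,0]}]'
python3 -m creep '[{"grip":55,"linear":[0,0,0],"rot":[0,0,0]},{"grip":55,"linear":[0,0,0],"rot":[0,0,0]},{"grip":55,"linear":[0,0,0],"rot":[0,0,0]},{"grip":55,"linear":[0,0,0],"rot":[0,0,0]},{"grip":55,"linear":[0,0,0],"rot":[0,0,0]},{"grip":50,"linear":[0,0,0],"rot":[0,0,0]}]' 40
python3 -c "
from h import *
plan(685,-203.6,98.8,1)"
```

```text
time_s: 10.95
eef_pos: [685.5, -204.0, 2.8]
ee_rot: [0.001, 0.651, 0.759, 0.0]
force: [-0.4, -0.3, 0.5]
grip_width: 0.999
time_s: 11.45
eef_pos: [685.4, -204.0, 2.5]
ee_rot: [0.001, 0.651, 0.759, 0.0]
force: [-1.1, 0.6, 5.9]
grip_width: 0.691
pos [ 685.4 -204.     2.5] yaw 98.81 tilt [ 1.5e-03 -8.0e-04 -1.0e+00] t 11.45 F [-1.1  0.6  5.9] grip 59.0
tool delta (current axes) [ 0.5 -0.3  1.5] rotz rad 0.0001
tool delta (after turn) [ 0.5 -0.3  1.5]
```

```bash
python3 -m creep '[{"grip":50,"linear":[0,0,-5],"rot":[0,0,0]},{"grip":50,"linear":[0,0,-15],"rot":[0,0,0]},{"grip":50,"linear":[0,0,-30],"rot":[0,0,0]},{"grip":50,"linear":[0,0,-30],"rot":[0,0,0]},{"grip":50,"linear":[0,0,-20],"rot":[0,0,0]},{"grip":50,"linear":[0,0,0],"rot":[0,0,0.08]},{"grip":50,"linear":[0,0,0],"rot":[0,0,0.1]},{"grip":50,"linear":[0,0,0],"rot":[0,0,0.1]},{"grip":50,"linear":[0,0,0],"rot":[0,0,0.036]},{"grip":50,"linear":[0,0,0],"rot":[0,0,0]}]'
python3 -c "
from h import *
plan(527.6,107.4,80.7,60)"
```

```text
time_s: 12.28
eef_pos: [684.9, -203.8, 102.4]
ee_rot: [0.0, 0.763, 0.647, 0.0]
force: [0.5, -0.2, -1.6]
grip_width: 0.69
pos [ 684.9 -203.8  102.4] yaw 80.63 tilt [ 5.e-04 -2.e-04 -1.e+00] t 12.2833 F [ 0.5 -0.2 -1.6] grip 58.9
tool delta (current axes) [ 281.4 -205.9   42.3] rotz rad -0.0012
tool delta (after turn) [ 281.7 -205.5   42.4]
```

10 moving rows: 28.2, −20.6 on average (ramped).

```bash
python3 -m creep '[{"grip":50,"linear":[16,-11.7,0],"rot":[0,0,0]},{"grip":50,"linear":[26,-19,0],"rot":[0,0,0]},{"grip":50,"linear":[30,-22,0],"rot":[0,0,0]},{"grip":50,"linear":[30,-22,0],"rot":[0,0,0]},{"grip":50,"linear":[30,-22,0],"rot":[0,0,0]},{"grip":50,"linear":[30,-22,0],"rot":[0,0,0]},{"grip":50,"linear":[30,-22,0],"rot":[0,0,0]},{"grip":50,"linear":[30,-22,0],"rot":[0,0,0]},{"grip":50,"linear":[25,-18,0],"rot":[0,0,0]},{"grip":50,"linear":[20,-14.5,0],"rot":[0,0,0]},{"grip":50,"linear":[14.5,-10.5,0],"rot":[0,0,0]}]'
python3 -m creep '[{"grip":50,"linear":[0,0,20],"rot":[0,0,0]},{"grip":50,"linear":[0,0,25],"rot":[0,0,0]},{"grip":50,"linear":[0,0,20],"rot":[0,0,0]},{"grip":50,"linear":[0,0,10],"rot":[0,0,0]},{"grip":50,"linear":[0,0,0],"rot":[0,0,0]},{"grip":50,"linear":[0,0,0],"rot":[0,0,0]}]'
python3 - <<'E'
from h import *
plan(527.6,107.4,80.7,8)
p,d=imaging.capture("side");cv2.imwrite("pics/s7.png",cv2.resize(p[110:260,270:470,::-1],None,fx=3.9,fy=3.9,interpolation=cv2.INTER_CUBIC))
E
```

```text
time_s: 13.2
eef_pos: [526.3, 109.2, 102.2]
ee_rot: [0.0, 0.761, 0.649, 0.0]
force: [1.0, 0.0, -0.2]
grip_width: 0.693
time_s: 13.7
eef_pos: [527.8, 107.2, 27.1]
ee_rot: [0.0, 0.762, 0.648, 0.0]
force: [0.9, -0.3, -0.9]
grip_width: 0.691
pos [527.8 107.2  27.1] yaw 80.73 tilt [ 6.e-04 -0.e+00 -1.e+00] t 13.7 F [ 0.9 -0.3 -0.9] grip 59.0
tool delta (current axes) [ 0.2 -0.2 19.1] rotz rad 0.0006
tool delta (after turn) [ 0.2 -0.2 19.1]
```

View pics/s7.png

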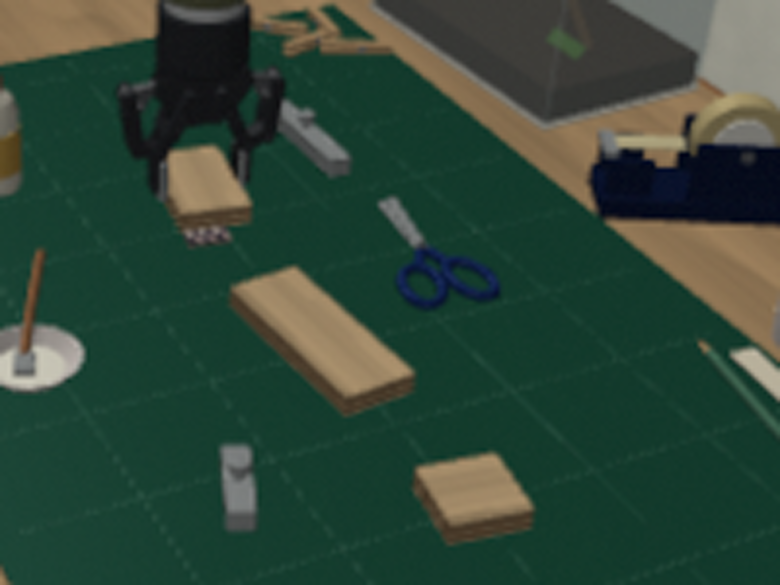

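```bash
python3 -m creep '[{"grip":50,"linear":[0,0,8],"rot":[0,0,0]},{"grip":50,"linear":[0,0,6],"rot":[0,0,0]},{"grip":50,"linear":[0,0,3],"rot":[0,0,0]},{"grip":50,"linear":[0,0,1],"rot":[0,0,0]},{"grip":50,"linear":[0,0,0],"rot":[0,0,0]},{"grip":50,"linear":[0,0,0],"rot":[0,0,0]}]'
python3 -m creep '[{"grip":50,"linear":[0,0,0.8],"rot":[0,0,0]},{"grip":50,"linear":[0,0,0],"rot":[0,0,0]}]'
python3 -m creep '[{"grip":50,"linear":[0,0,0.7],"rot":[0,0,0]},{"grip":50,"linear":[0,0,0],"rot":[0,0,0]}]'
```

```text
time_s: 14.25
eef_pos: [527.5, 107.2, 8.5]
ee_rot: [0.0, 0.762, 0.647, 0.0]
force: [-0.7, 0.0, -1.3]
grip_width: 0.689
time_s: 14.42
eef_pos: [527.4, 107.3, 7.7]
ee_rot: [0.0, 0.762, 0.647, 0.0]
force: [0.7, -0.1, -1.1]
grip_width: 0.691
time_s: 14.58
eef_pos: [527.5, 107.3, 7.5]
ee_rot: [0.0, 0.762, 0.647, 0.0]
force: [-2.6, 0.1, 5.3]
grip_width: 0.694
```

```bash
python3 -m creep '[{"grip":50,"linear":[0,0,-0.4],"rot":[0,0,0]},{"grip":62,"linear":[0,0,0],"rot":[0,0,0]},{"grip":66,"linear":[0,0,0],"rot":[0,0,0]},{"grip":75,"linear":[0,0,0],"rot":[0,0,0]},{"grip":85,"linear":[0,0,0],"rot":[0,0,0]},{"grip":85,"linear":[0,0,0],"rot":[0,0,0]},{"grip":85,"linear":[0,0,0],"rot":[0,0,0]},{"grip":85,"linear":[0,0,0],"rot":[0,0,0]}]'
python3 -m creep '[{"grip":85,"linear":[0,0,-10],"rot":[0,0,0]},{"grip":85,"linear":[0,0,-20],"rot":[0,0,0]},{"grip":85,"linear":[0,0,-30],"rot":[0,0,0]},{"grip":85,"linear":[0,0,-30],"rot":[0,0,0]},{"grip":85,"linear":[0,0,-20],"rot":[0,0,0]},{"grip":85,"linear":[0,0,0],"rot":[0,0,-0.1]},{"grip":85,"linear":[0,0,0],"rot":[0,0,-0.045]},{"grip":50,"linear":[0,0,0],"rot":[0,0,0]},{"grip":50,"linear":[0,0,0],"rot":[0,0,0]}]'
python3 - <<'E'
from h import *
plan(677.3,193,89,70)
p,d=imaging.capture("side");cv2.imwrite("pics/s8.png",cv2.resize(p[110:260,270:470,::-1],None,fx=3.9,fy=3.9,interpolation=cv2.INTER_CUBIC))
E
```

```text
time_s: 15.25
eef_pos: [527.4, 107.3, 7.3]
ee_rot: [0.0, 0.762, 0.647, 0.0]
force: [0.3, 0.2, -0.3]
grip_width: 0.995
time_s: 16.0
eef_pos: [527.3, 107.2, 117.7]
ee_rot: [0.0, 0.714, 0.7, 0.0]
force: [-0.6, -0.1, 0.4]
grip_width: 0.743
pos [527.3 107.2 117.7] yaw 88.92 tilt [ 3.e-04  0.e+00 -1.e+00] t 16.0 F [-0.6 -0.1  0.4] grip 63.4
tool delta (current axes) [ 88.6 148.3  47.8] rotz rad -0.0015
tool delta (after turn) [ 88.4 148.4  47.7]
```

View pics/s8.png

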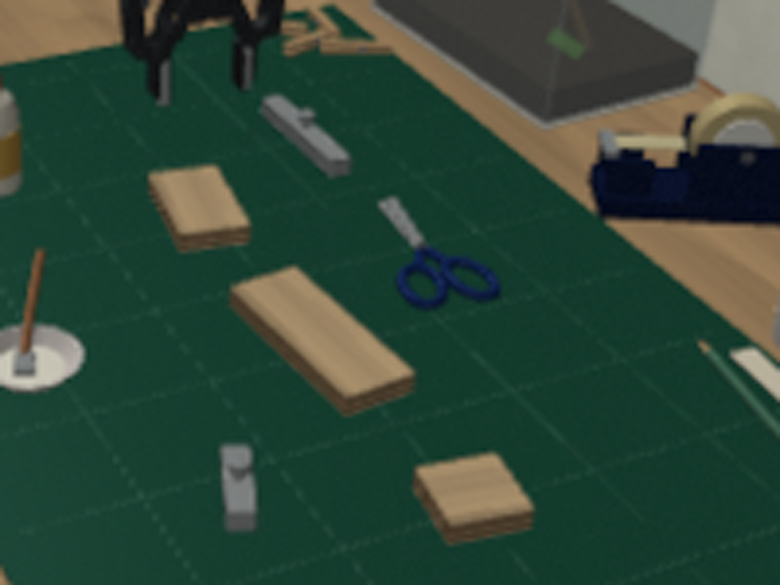

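```bash
python3 -m creep '[{"grip":50,"linear":[15,24,0],"rot":[0,0,0]},{"grip":50,"linear":[20,34,0],"rot":[0,0,0]},{"grip":50,"linear":[20,34,0],"rot":[0,0,0]},{"grip":50,"linear":[20,34,0],"rot":[0,0,0]},{"grip":50,"linear":[13.5,22.4,0],"rot":[0,0,0]},{"grip":50,"linear":[0,0,25],"rot":[0,0,0]},{"grip":50,"linear":[0,0,25],"rot":[0,0,0]},{"grip":50,"linear":[0,0,0],"rot":[0,0,0]},{"grip":50,"linear":[0,0,0],"rot":[0,0,0]}]'
python3 - <<'E'
from h import *
plan(677.3,193,89,8)
p,d=imaging.capture("side");cv2.imwrite("pics/s9.png",cv2.resize(p[90:200,290:430,::-1],None,fx=5,fy=5,interpolation=cv2.INTER_CUBIC))
E
```

```text
time_s: 16.8
eef_pos: [676.6, 193.1, 66.3]
ee_rot: [-0.001, 0.714, 0.701, -0.001]
force: [-0.0, 0.2, 1.0]
grip_width: 0.589
pos [676.6 193.1  66.3] yaw 88.96 tilt [-3.e-03 -3.e-04 -1.e+00] t 16.8 F [-0.   0.2  1. ] grip 50.3
tool delta (current axes) [-0.   0.9 58.3] rotz rad -0.0007
tool delta (after turn) [-0.1  0.7 58.3]
```

View pics/s9.png

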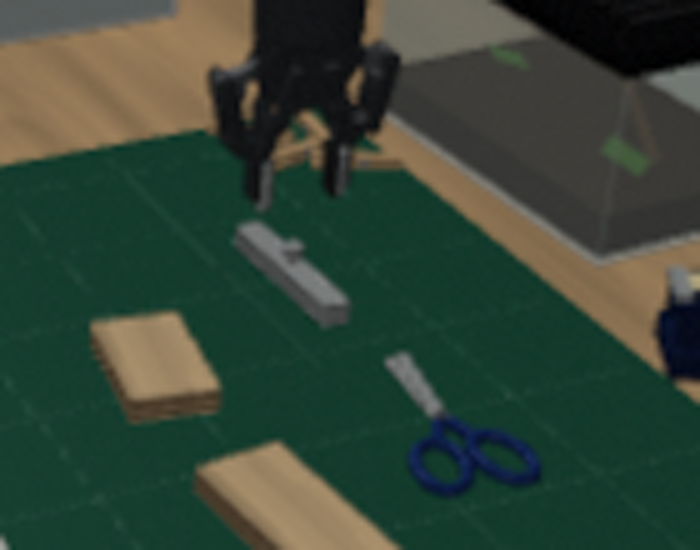

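```bash
python3 -m creep '[{"grip":50,"linear":[0,0,20],"rot":[0,0,0]},{"grip":50,"linear":[0,0,20],"rot":[0,0,0]},{"grip":50,"linear":[0,0,10],"rot":[0,0,0]},{"grip":50,"linear":[0,0,7],"rot":[0,0,0]},{"grip":50,"linear":[0,0,0],"rot":[0,0,0]},{"grip":50,"linear":[0,0,0],"rot":[0,0,0]}]'
python3 -m creep '[{"grip":30,"linear":[0,0,0],"rot":[0,0,0]},{"grip":20,"linear":[0,0,0],"rot":[0,0,0]},{"grip":15,"linear":[0,0,0],"rot":[0,0,0]},{"grip":10,"linear":[0,0,0],"rot":[0,0,0]},{"grip":10,"linear":[0,0,0],"rot":[0,0,0]},{"grip":10,"linear":[0,0,0],"rot":[0,0,0]},{"grip":10,"linear":[0,0,0],"rot":[0,0,0]}]' 60
python3 -c "
from h import *
plan(677.3,193,89,8)"
```

```text
time_s: 17.35
eef_pos: [677.9, 193.2, 11.6]
ee_rot: [0.0, 0.713, 0.701, 0.001]
force: [-0.3, -0.2, -0.7]
grip_width: 0.585
time_s: 17.93
eef_pos: [677.9, 193.3, 11.7]
ee_rot: [0.001, 0.713, 0.701, 0.001]
force: [-0.9, 0.3, 6.0]
grip_width: 0.215
pos [677.9 193.3  11.7] yaw 89.01 tilt [ 1.9e-03  3.0e-04 -1.0e+00] t 17.9333 F [-0.9  0.3  6. ] grip 18.3
tool delta (current axes) [-0.3 -0.6  3.7] rotz rad 0.0002
tool delta (after turn) [-0.3 -0.6  3.7]
```

```bash
python3 -m creep '[{"grip":10,"linear":[0,0,-5],"rot":[0,0,0]},{"grip":10,"linear":[0,0,-10],"rot":[0,0,0]},{"grip":10,"linear":[0,0,-25],"rot":[0,0,0]},{"grip":10,"linear":[0,0,-30],"rot":[0,0,0]},{"grip":10,"linear":[0,0,-30],"rot":[0,0,0]},{"grip":10,"linear":[0,0,-10],"rot":[0,0,0]},{"grip":10,"linear":[0,0,0],"rot":[0,0,-0.07]},{"grip":10,"linear":[0,0,0],"rot":[0,0,-0.0365]},{"grip":10,"linear":[0,0,0],"rot":[0,0,0]}]'
python3 - <<'E'
from h import *
plan(529.8,-96.6,95.1,60)
p,d=imaging.capture("top");cv2.imwrite("pics/t2.png",p[:,:,::-1])
measure(p,(324,165),"board_long",8)
measure(p,(257,167),"board_short",8)
p,d=imaging.capture("side");cv2.imwrite("pics/s10.png",p[:,:,::-1])
E
```

```text
time_s: 18.68
eef_pos: [676.8, 193.1, 119.5]
ee_rot: [-0.0, 0.674, 0.738, -0.001]
force: [0.9, 0.4, -4.7]
grip_width: 0.214
pos [676.8 193.1 119.5] yaw 95.18 tilt [-1.4e-03 -1.0e-04 -1.0e+00] t 18.6833 F [ 0.9  0.4 -4.7] grip 18.2
tool delta (current axes) [-275.3 -172.5   59.7] rotz rad 0.0015
tool delta (after turn) [-275.5 -172.2   59.5]
board_long xy 530.5 -99.7 yaw 95.1 size 162.8 x 64.5
board_short xy 528.2 109.3 yaw 80.7 size 105.0 x 63.2
```

View pics/t2.png

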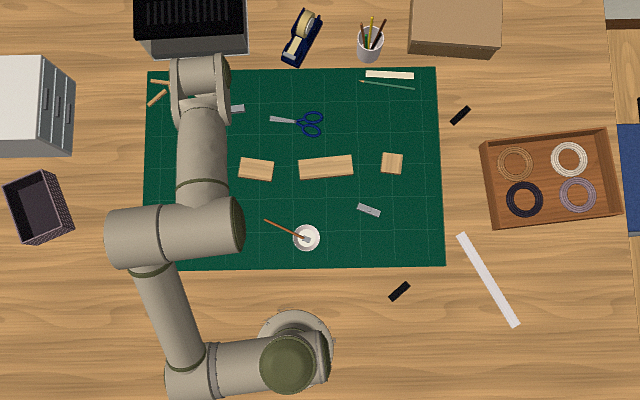

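View pics/s10.png

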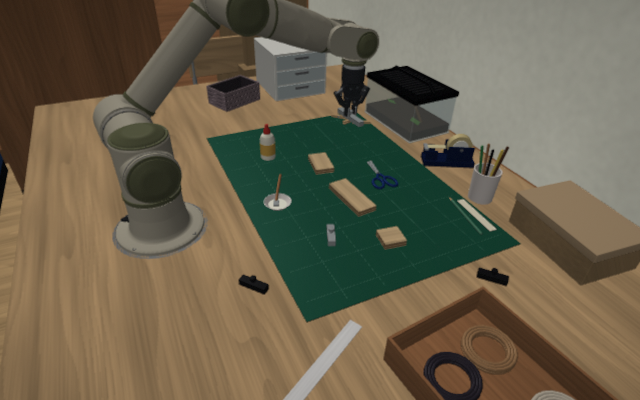

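```bash
python3 -m creep '[{"grip":10,"linear":[-16,-10,0],"rot":[0,0,0]},{"grip":10,"linear":[-26,-16,0],"rot":[0,0,0]},{"grip":10,"linear":[-32,-20,0],"rot":[0,0,0]},{"grip":10,"linear":[-32,-20,0],"rot":[0,0,0]},{"grip":10,"linear":[-32,-20,0],"rot":[0,0,0]},{"grip":10,"linear":[-32,-20,0],"rot":[0,0,0]},{"grip":10,"linear":[-32,-20,0],"rot":[0,0,0]},{"grip":10,"linear":[-32,-20,0],"rot":[0,0,0]},{"grip":10,"linear":[-26,-16.5,0],"rot":[0,0,0]},{"grip":10,"linear":[-16,-10,0],"rot":[0,0,0]},{"grip":10,"linear":[0,0,0],"rot":[0,0,0]}]'
python3 -m creep '[{"grip":10,"linear":[0,0,15],"rot":[0,0,0]},{"grip":10,"linear":[0,0,25],"rot":[0,0,0]},{"grip":10,"linear":[0,0,20],"rot":[0,0,0]},{"grip":10,"linear":[0,0,10],"rot":[0,0,0]},{"grip":10,"linear":[0,0,0],"rot":[0,0,0]},{"grip":10,"linear":[0,0,0],"rot":[0,0,0]}]'
python3 - <<'E'
from h import *
plan(530.2,-97.5,95.1,35)
p,d=imaging.capture("side");cv2.imwrite("pics/s11.png",cv2.resize(p[130:250,290:430,::-1],None,fx=5,fy=5,interpolation=cv2.INTER_CUBIC))
E
```

```text
time_s: 19.7
eef_pos: [528.7, -100.1, 120.2]
ee_rot: [-0.0, 0.677, 0.736, -0.0]
force: [0.1, 0.1, -4.2]
grip_width: 0.211
time_s: 20.2
eef_pos: [530.4, -96.9, 50.6]
ee_rot: [0.0, 0.675, 0.738, 0.0]
force: [0.4, -0.7, -3.1]
grip_width: 0.211
pos [530.4 -96.9  50.6] yaw 95.11 tilt [ 1.e-04  0.e+00 -1.e+00] t 20.2 F [ 0.4 -0.7 -3.1] grip 18.0
tool delta (current axes) [-0.6 -0.2 15.6] rotz rad 0.0002
tool delta (after turn) [-0.6 -0.2 15.6]
```

View pics/s11.png

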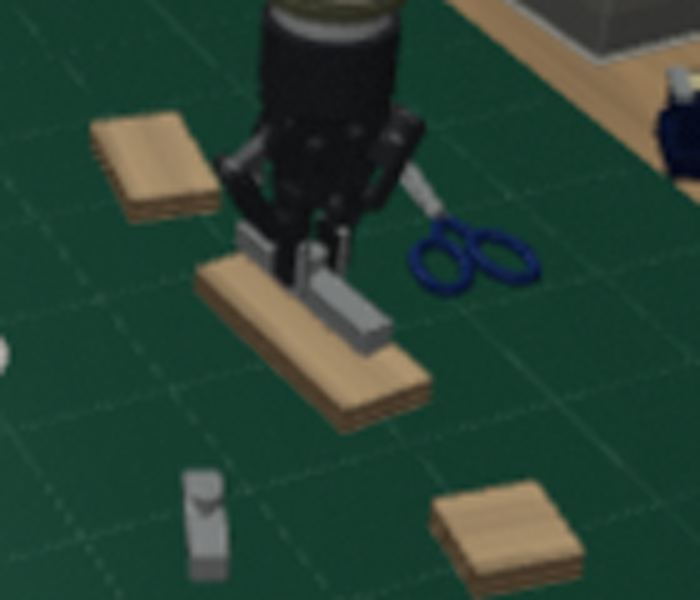

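```bash
python3 -m creep '[{"grip":10,"linear":[-0.6,0,7],"rot":[0,0,0]},{"grip":10,"linear":[0,0,5],"rot":[0,0,0]},{"grip":10,"linear":[0,0,2],"rot":[0,0,0]},{"grip":10,"linear":[0,0,0.8],"rot":[0,0,0]},{"grip":10,"linear":[0,0,0],"rot":[0,0,0]},{"grip":10,"linear":[0,0,0],"rot":[0,0,0]}]'
python3 -m creep '[{"grip":10,"linear":[0,0,0.7],"rot":[0,0,0]},{"grip":10,"linear":[0,0,0],"rot":[0,0,0]}]'
python3 -m creep '[{"grip":10,"linear":[0,0,0.6],"rot":[0,0,0]},{"grip":10,"linear":[0,0,0],"rot":[0,0,0]}]'
```

```text
time_s: 20.75
eef_pos: [530.2, -97.7, 35.6]
ee_rot: [0.0, 0.675, 0.738, 0.0]
force: [0.3, -0.3, -3.5]
grip_width: 0.216
time_s: 20.92
eef_pos: [530.1, -97.7, 34.9]
ee_rot: [0.0, 0.675, 0.738, 0.0]
force: [0.7, 0.3, -4.5]
grip_width: 0.206
time_s: 21.08
eef_pos: [530.2, -97.7, 34.7]
ee_rot: [0.0, 0.675, 0.738, 0.0]
force: [-2.0, 0.4, 2.9]
grip_width: 0.208
```

```bash
python3 -m creep '[{"grip":19,"linear":[0,0,-0.3],"rot":[0,0,0]},{"grip":22,"linear":[0,0,0],"rot":[0,0,0]},{"grip":28,"linear":[0,0,0],"rot":[0,0,0]},{"grip":40,"linear":[0,0,0],"rot":[0,0,0]},{"grip":50,"linear":[0,0,0],"rot":[0,0,0]},{"grip":50,"linear":[0,0,0],"rot":[0,0,0]},{"grip":50,"linear":[0,0,0],"rot":[0,0,0]}]'
python3 -m creep '[{"grip":50,"linear":[0,0,-10],"rot":[0,0,0]},{"grip":50,"linear":[0,0,-20],"rot":[0,0,0]},{"grip":50,"linear":[0,0,-30],"rot":[0,0,0]},{"grip":50,"linear":[0,0,-25],"rot":[0,0,0]},{"grip":50,"linear":[0,0,0],"rot":[0,0,0.1]},{"grip":50,"linear":[0,0,0],"rot":[0,0,0.12]},{"grip":50,"linear":[0,0,0],"rot":[0,0,0.12]},{"grip":50,"linear":[0,0,0],"rot":[0,0,0.1295]},{"grip":50,"linear":[0,0,0],"rot":[0,0,0]}]'
python3 - <<'E'
from h import *
plan(400.3,-225.5,68.2,60)
p,d=imaging.capture("side");cv2.imwrite("pics/s12.png",cv2.resize(p[130:250,290:430,::-1],None,fx=5,fy=5,interpolation=cv2.INTER_CUBIC))
E
```

```text
time_s: 21.67
eef_pos: [530.2, -97.7, 34.5]
ee_rot: [0.0, 0.675, 0.738, 0.0]
force: [0.8, -0.4, 0.7]
grip_width: 0.589
time_s: 22.42
eef_pos: [530.2, -97.7, 120.3]
ee_rot: [0.0, 0.828, 0.561, 0.0]
force: [-0.2, -0.2, 0.3]
grip_width: 0.582
pos [530.2 -97.7 120.3] yaw 68.21 tilt [ 7.e-04 -3.e-04 -1.e+00] t 22.4167 F [-0.2 -0.2  0.3] grip 49.7
tool delta (current axes) [-166.8  -73.2   60.2] rotz rad 0.0002
tool delta (after turn) [-166.9  -73.1   60.3]
```

View pics/s12.png

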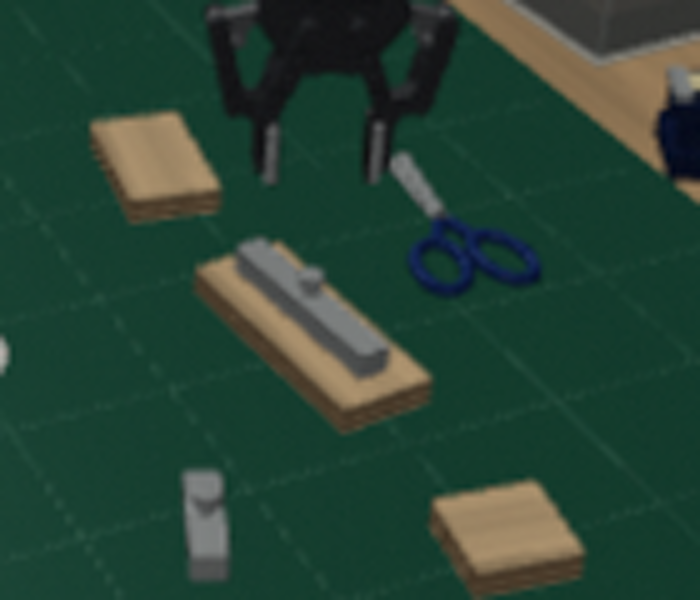

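```bash
python3 -m creep '[{"grip":50,"linear":[-20,-8.7,0],"rot":[0,0,0]},{"grip":50,"linear":[-30,-13.2,0],"rot":[0,0,0]},{"grip":50,"linear":[-32,-14,0],"rot":[0,0,0]},{"grip":50,"linear":[-32,-14,0],"rot":[0,0,0]},{"grip":50,"linear":[-30,-13.2,0],"rot":[0,0,0]},{"grip":50,"linear":[-23,-10,0],"rot":[0,0,0]},{"grip":50,"linear":[0,0,30],"rot":[0,0,0]},{"grip":50,"linear":[0,0,25],"rot":[0,0,0]},{"grip":50,"linear":[0,0,0],"rot":[0,0,0]},{"grip":50,"linear":[0,0,0],"rot":[0,0,0]}]'
python3 - <<'E'
from h import *
plan(400.3,-225.5,68.2,10)
p,d=imaging.capture("side");cv2.imwrite("pics/s13.png",cv2.resize(p[150:270,260:400,::-1],None,fx=5,fy=5,interpolation=cv2.INTER_CUBIC))
E
```

```text
time_s: 23.3
eef_pos: [400.6, -226.0, 64.6]
ee_rot: [-0.001, 0.826, 0.564, -0.0]
force: [0.0, 0.6, -0.7]
grip_width: 0.583
pos [ 400.6 -226.    64.6] yaw 68.62 tilt [-0.0012  0.0012 -1.    ] t 23.3 F [ 0.   0.6 -0.7] grip 49.8
tool delta (current axes) [ 0.3 -0.4 54.6] rotz rad 0.0074
tool delta (after turn) [ 0.4 -0.5 54.6]
```

View pics/s13.png

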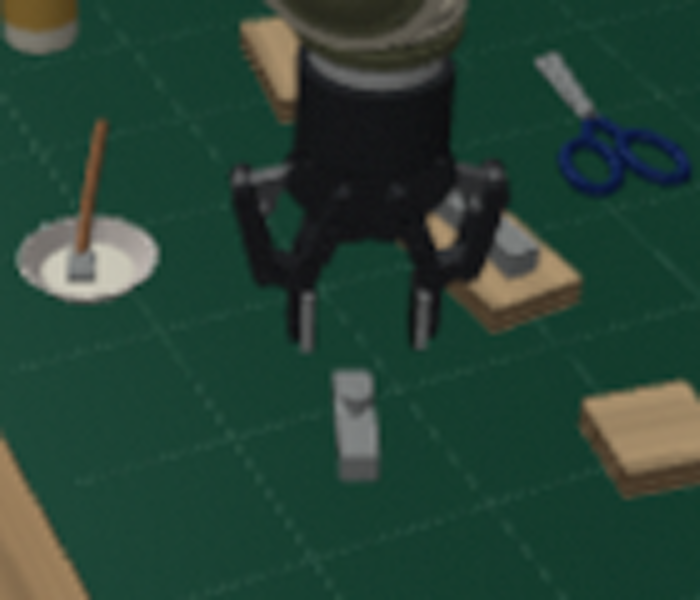

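```bash
python3 -m creep '[{"grip":50,"linear":[0,0,20],"rot":[0,0,0]},{"grip":50,"linear":[0,0,18],"rot":[0,0,0]},{"grip":50,"linear":[0,0,10],"rot":[0,0,0]},{"grip":50,"linear":[0,0,5],"rot":[0,0,0]},{"grip":50,"linear":[0,0,0],"rot":[0,0,0]},{"grip":50,"linear":[0,0,0],"rot":[0,0,0]}]'
python3 -m creep '[{"grip":30,"linear":[0,0,0],"rot":[0,0,0]},{"grip":20,"linear":[0,0,0],"rot":[0,0,0]},{"grip":15,"linear":[0,0,0],"rot":[0,0,0]},{"grip":10,"linear":[0,0,0],"rot":[0,0,0]},{"grip":10,"linear":[0,0,0],"rot":[0,0,0]},{"grip":10,"linear":[0,0,0],"rot":[0,0,0]},{"grip":10,"linear":[0,0,0],"rot":[0,0,0]}]' 60
python3 -c "
from h import *
plan(400.3,-225.5,68.2,10)"
```

```text
time_s: 23.85
eef_pos: [401.3, -226.5, 12.4]
ee_rot: [0.001, 0.827, 0.563, 0.0]
force: [-0.6, 0.2, -0.3]
grip_width: 0.587
time_s: 24.43
eef_pos: [401.1, -226.4, 12.4]
ee_rot: [0.0, 0.827, 0.563, 0.0]
force: [-2.8, 1.9, 7.6]
grip_width: 0.217
pos [ 401.1 -226.4   12.4] yaw 68.47 tilt [ 7.e-04 -7.e-04 -1.e+00] t 24.4333 F [-2.8  1.9  7.6] grip 18.5
tool delta (current axes) [ 0.6 -1.1  2.4] rotz rad 0.0047
tool delta (after turn) [ 0.6 -1.1  2.4]
```

```bash
python3 -m creep '[{"grip":10,"linear":[0,0,-5],"rot":[0,0,0]},{"grip":10,"linear":[0,0,-10],"rot":[0,0,0]},{"grip":10,"linear":[0,0,-25],"rot":[0,0,0]},{"grip":10,"linear":[0,0,-30],"rot":[0,0,0]},{"grip":10,"linear":[0,0,-30],"rot":[0,0,0]},{"grip":10,"linear":[0,0,-20],"rot":[0,0,0]},{"grip":10,"linear":[0,0,0],"rot":[0,0,-0.09]},{"grip":10,"linear":[0,0,0],"rot":[0,0,-0.09]},{"grip":10,"linear":[0,0,0],"rot":[0,0,-0.034]},{"grip":10,"linear":[0,0,0],"rot":[0,0,0]}]'
python3 -c "
from h import *
plan(527.7,108.6,80.7,50)"
```

```text
time_s: 25.27
eef_pos: [400.7, -226.1, 132.2]
ee_rot: [0.0, 0.762, 0.648, 0.0]
force: [0.0, -0.8, -2.4]
grip_width: 0.212
pos [ 400.7 -226.1  132.2] yaw 80.80 tilt [ 4.e-04 -4.e-04 -1.e+00] t 25.2667 F [ 0.  -0.8 -2.4] grip 18.1
tool delta (current axes) [350.7  71.8  82.2] rotz rad 0.0018
tool delta (after turn) [350.8  71.2  82.2]
```

```bash
python3 -m creep '[{"grip":10,"linear":[18,3.7,0],"rot":[0,0,0]},{"grip":10,"linear":[28,5.7,0],"rot":[0,0,0]},{"grip":10,"linear":[34,7,0],"rot":[0,0,0]},{"grip":10,"linear":[34,7,0],"rot":[0,0,0]},{"grip":10,"linear":[34,7,0],"rot":[0,0,0]},{"grip":10,"linear":[34,7,0],"rot":[0,0,0]},{"grip":10,"linear":[34,7,0],"rot":[0,0,0]},{"grip":10,"linear":[34,7,0],"rot":[0,0,0]},{"grip":10,"linear":[34,7,0],"rot":[0,0,0]},{"grip":10,"linear":[28,5.7,0],"rot":[0,0,0]},{"grip":10,"linear":[24,5,0],"rot":[0,0,0]},{"grip":10,"linear":[14.5,3,0],"rot":[0,0,0]}]'
python3 -m creep '[{"grip":10,"linear":[0,0,15],"rot":[0,0,0]},{"grip":10,"linear":[0,0,25],"rot":[0,0,0]},{"grip":10,"linear":[0,0,25],"rot":[0,0,0]},{"grip":10,"linear":[0,0,15],"rot":[0,0,0]},{"grip":10,"linear":[0,0,0],"rot":[0,0,0]},{"grip":10,"linear":[0,0,0],"rot":[0,0,0]}]'
python3 - <<'E'
from h import *
plan(527.7,108.6,80.7,36)
p,d=imaging.capture("side");cv2.imwrite("pics/s14.png",cv2.resize(p[110:230,270:410,::-1],None,fx=5,fy=5,interpolation=cv2.INTER_CUBIC))
E
```

```text
time_s: 26.27
eef_pos: [528.7, 110.5, 131.8]
ee_rot: [-0.0, 0.762, 0.648, 0.0]
force: [-0.9, 0.6, -3.5]
grip_width: 0.213
time_s: 26.77
eef_pos: [528.3, 108.1, 51.7]
ee_rot: [-0.0, 0.762, 0.647, -0.0]
force: [0.1, -0.1, -2.6]
grip_width: 0.213
pos [528.3 108.1  51.7] yaw 80.68 tilt [-9.e-04 -0.e+00 -1.e+00] t 26.7667 F [ 0.1 -0.1 -2.6] grip 18.2
tool delta (current axes) [ 0.4 -0.7 15.7] rotz rad -0.0004
tool delta (after turn) [ 0.4 -0.7 15.7]
```

View pics/s14.png

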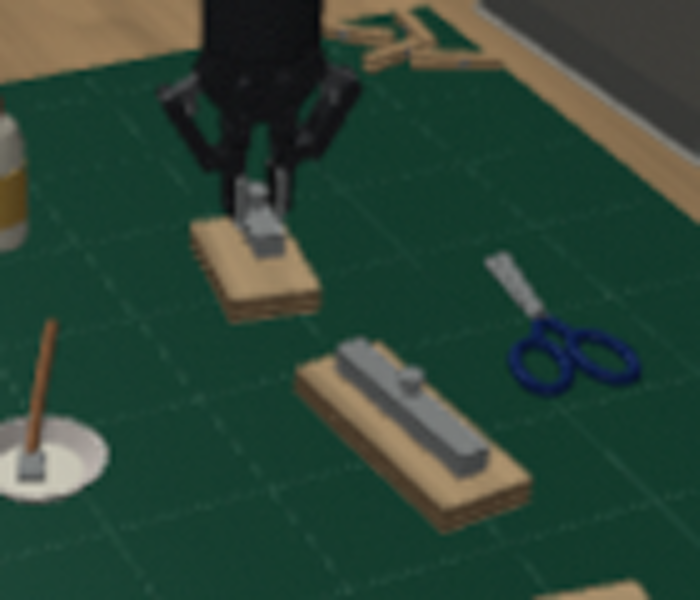

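```bash
python3 -m creep '[{"grip":10,"linear":[0.4,-0.7,7],"rot":[0,0,0]},{"grip":10,"linear":[0,0,5],"rot":[0,0,0]},{"grip":10,"linear":[0,0,2],"rot":[0,0,0]},{"grip":10,"linear":[0,0,1],"rot":[0,0,0]},{"grip":10,"linear":[0,0,0],"rot":[0,0,0]},{"grip":10,"linear":[0,0,0],"rot":[0,0,0]}]'
python3 -m creep '[{"grip":10,"linear":[0,0,0.7],"rot":[0,0,0]},{"grip":10,"linear":[0,0,0],"rot":[0,0,0]}]'
python3 -m creep '[{"grip":10,"linear":[0,0,0.5],"rot":[0,0,0]},{"grip":10,"linear":[0,0,0],"rot":[0,0,0]}]'
```

```text
time_s: 27.32
eef_pos: [527.9, 108.6, 36.6]
ee_rot: [0.0, 0.762, 0.648, 0.0]
force: [0.4, -0.5, -3.1]
grip_width: 0.212
time_s: 27.48
eef_pos: [527.8, 108.6, 35.8]
ee_rot: [0.0, 0.762, 0.648, 0.0]
force: [-0.4, -0.0, -2.1]
grip_width: 0.21
time_s: 27.65
eef_pos: [527.9, 108.6, 35.5]
ee_rot: [0.0, 0.762, 0.648, 0.0]
force: [0.2, 0.4, -0.6]
grip_width: 0.208
```

```bash
python3 -m creep '[{"grip":10,"linear":[0,0,0.3],"rot":[0,0,0]},{"grip":10,"linear":[0,0,0],"rot":[0,0,0]}]'
python3 -m creep '[{"grip":19,"linear":[0,0,-0.1],"rot":[0,0,0]},{"grip":22,"linear":[0,0,0],"rot":[0,0,0]},{"grip":28,"linear":[0,0,0],"rot":[0,0,0]},{"grip":40,"linear":[0,0,0],"rot":[0,0,0]},{"grip":50,"linear":[0,0,0],"rot":[0,0,0]},{"grip":50,"linear":[0,0,0],"rot":[0,0,0]},{"grip":50,"linear":[0,0,0],"rot":[0,0,0]}]'
python3 -m creep '[{"grip":50,"linear":[0,0,-10],"rot":[0,0,0]},{"grip":50,"linear":[0,0,-20],"rot":[0,0,0]},{"grip":50,"linear":[0,0,-35],"rot":[0,0,0]},{"grip":50,"linear":[0,0,-40],"rot":[0,0,0]},{"grip":50,"linear":[0,0,-40],"rot":[0,0,0]},{"grip":50,"linear":[40,0,0],"rot":[0,0,0]},{"grip":50,"linear":[40,0,0],"rot":[0,0,0]},{"grip":50,"linear":[40,0,0],"rot":[0,0,0]},{"grip":50,"linear":[40,0,0],"rot":[0,0,0]},{"grip":50,"linear":[40,0,0],"rot":[0,0,0]},{"grip":50,"linear":[0,0,0],"rot":[0,0,0]},{"grip":50,"linear":[0,0,0],"rot":[0,0,0]}]'
python3 - <<'E'
from h import *
p,d=imaging.capture("side");cv2.imwrite("pics/s15.png",cv2.resize(p[110:270,240:440,::-1],None,fx=3.6,fy=3.6,interpolation=cv2.INTER_CUBIC))
q,d=imaging.capture("top");cv2.imwrite("pics/t3.png",cv2.resize(q[90:240,180:420,::-1],None,fx=3.3,fy=3.3,interpolation=cv2.INTER_CUBIC))
measure(q,(324,165),"board_long",8); measure(q,(257,167),"board_short",8); measure(q,(391,163),"offcut")
# steel tops: low-saturation grey on wood
hsv=cv2.cvtColor(q,cv2.COLOR_RGB2HSV); m=cv2.inRange(hsv,(0,0,60),(180,60,255)); k=np.zeros_like(m);k[145:190,235:360]=255;m&=k
for c in cv2.findContours(m,0,1)[0]:
    if cv2.contourArea(c)>20: print(np.round(rect("top",c,44),1))
E
```

```text
time_s: 27.82
eef_pos: [527.9, 108.6, 35.4]
ee_rot: [0.0, 0.762, 0.648, 0.0]
force: [-2.2, -0.9, 5.2]
grip_width: 0.21
time_s: 28.4
eef_pos: [527.8, 108.6, 35.1]
ee_rot: [-0.0, 0.762, 0.648, 0.0]
force: [-0.5, 0.7, 0.0]
grip_width: 0.584
time_s: 29.4
eef_pos: [559.6, 307.5, 180.2]
ee_rot: [0.0, 0.761, 0.649, -0.0]
force: [-0.3, -0.8, 0.6]
grip_width: 0.586
board_long xy 530.6 -99.7 yaw 95.0 size 162.9 x 64.2
board_short xy 528.2 109.3 yaw 80.7 size 105.0 x 63.2
offcut xy 540.4 -299.0 yaw 171.7 size 64.1 x 63.5
[526.3 108.7  70.1  22.1  80.7]
[528.8 -98.3 129.4  22.5 -83.7]
```

View pics/s15.png

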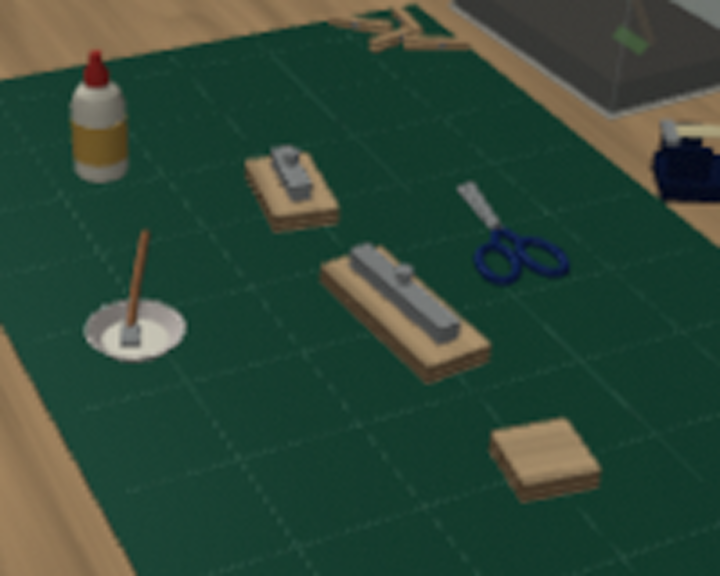

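View pics/t3.png

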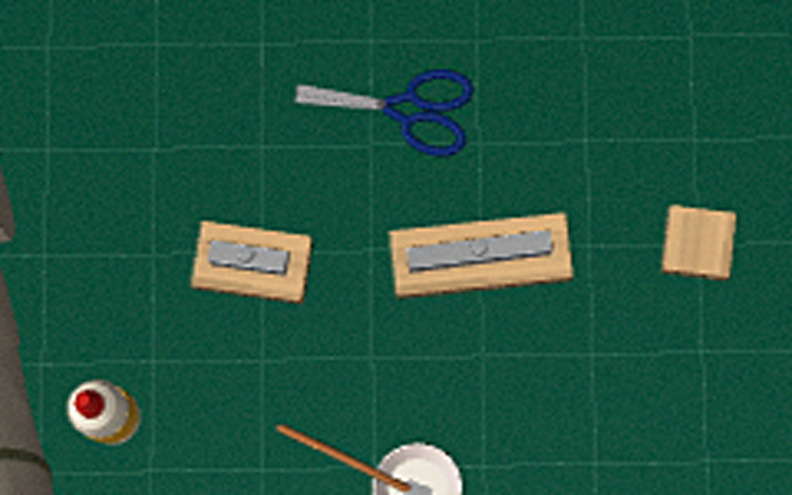

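```bash
python3 -c "
from rig import ctrl
print(ctrl.finish_job())"
```

```text
the job is handed in; nothing more can be done
None
```

The job is done and handed in at about 29.5 s of the 112 s allowed. Both boards lie over their panels, and the weights were set lengthways on top afterwards. Everything was lowered until light contact before release, with about 12 N the highest force I read.

Final checks from the top and side pictures:
- **Coverage:** no part of either panel shows. The long board is about 3 mm off the panel's centre and the short board about 2 mm, against the 12 mm overlap. Board and panel angles agree within 0.1°.
- **Weights:** each lies within about 2 mm of its board's centre line and lengthways. The long weight's angle reads about 1° off its board's.
- **Bystanders:** the offcut measured exactly where it was at the start. The bottle, still standing, and the scissors look unmoved in the pictures, but I did not re-measure them. The robot was clear of everything.

**Disagreement:** the long board's measured position along its length differed by about 2.7 mm from where the arm's pose put it, and the short board's by about 2 mm. I put this down to the start measurement of the boards and the 2 mm calibration. It stays within the overlap, so I left both boards as they were.

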